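# Pull the knob off the control box

### The job

Take the knob puller by its upright grip, lay its fork flat on the control box's panel in front of the knob and, resting lightly on the panel all the way, slide it in until it is fully home round the stub under the knob; then pull the knob straight up, steadily and gently, until it pops off. Stand the puller upright in the parts tray with the knob still lying on its fork. Touch the knob only with the puller, and leave the bottle, cutters and screwdriver alone.

Things in the scene. Friction and masses are not known exactly. Their poses are not given: they have to be found in the camera images.
- puller: Knob puller: steel C frame, black plastic upright grip; stands upright on its flat fork; 160 g, 101 mm tall. Origin: underside of the fork, on the grip's vertical axis; z up, x the way the fork points. Behind, an upright spine (x -25 to -19 mm, 20 mm wide) carries an arm whose underside is 38 mm above the fork's underside
- fork_slot (a point): Middle of the fork's slot, on the underside of the fork (same point and axes as the puller's origin). Fork plate 36 mm wide (y), flat below, 3 mm thick from x = -25 to +12 mm, 2 mm thick at the prong tips, x = +11 to +21 mm. Slot between the prongs 18 mm wide, open in front, closed end at x = -8 mm. The knob's stub stands here when the fork is home
- puller_grip (a point): Middle of the puller's upright grip, 75 mm above the fork's underside. The grip is 24 mm (puller x) by 15 mm (puller y), from 45 to 101 mm height; pinch it across the 15 mm
- knob: The knob to remove: black fluted plastic, lower rim 32 mm diameter, 20 mm high, 30 g. Origin: centre of its flat underside, z up. Seated, its underside is 4.5 mm above the panel, so a 3 mm fork flat on the panel has 1.5 mm to spare. It lets go at roughly 9 to 13 N of straight steady pull, more if jerked (damped snap), within 3 mm of lift; clear of the stub 15 mm above its seat
- control_box: Grey control box fixed to the desk, 150 mm (x) by 160 mm (y), flat aluminium panel on top, 45 mm above the desk. Origin: centre of its underside; x points from the front to the rear edge, where a display (3 mm high) and two binding posts (17 mm high) stand 39 mm and more behind the centre. The panel in front (-x) of the knob and beside it is bare
- stub_foot (a point): Centre of the stub where it meets the panel surface, 5 mm behind (+x) the box's centre; its axes are those of the box. The steel stub is 10 mm in diameter and 19.5 mm tall; at its foot sits a round brass bush, 14.4 mm in diameter and 3.5 mm high, which the closed end of the fork's slot meets when home
- tray: Low open dark steel parts tray, 130 mm (x) by 150 mm (y), 14 mm high, walls and floor 3 mm thick, fixed. Origin: centre of its underside
- flux_bottle: Bystander: small bottle with a white cap, 31 mm diameter, 67 mm tall, standing; origin at the centre of its underside
- side_cutters: Bystander: side cutters lying flat, 79 x 111 x 12 mm; origin under the middle
- screwdriver: Bystander: small screwdriver lying flat, 57 x 135 x 20 mm; origin under the middle
- panel: The box's aluminium panel, 142 x 152 mm, its upper surface 45 mm above the desk. Origin: same point and axes as the box's origin (on the desk). The panel rests on stiff rubber mounts: it gives straight down by 1 mm for about 25 N (after the first 1 N)
Things that resemble listed ones, but are neither listed nor needed, are in the scene too. Several things look just like the puller: the one meant starts farthest to the robot's right.

How it is judged:
On the way, in this order (a step that is already met when the one before it is completed fails the run):
1. the fork rests on the panel, upright (0.06 rad) and not yet home (15 mm or more from the stub) (contact force between puller and panel above 0.5 N and horizontal distance between puller and stub_foot above 0.015 m and angle between puller's own z axis and vertical below 0.06 rad), for 0.1 s.
2. the fork is home under the knob (stub within 4 mm of the grip's axis along the fork, 3 mm across it), still resting on the panel, the knob still seated (x of stub_foot in the frame of puller between -0.004 and 0.004 m and y of stub_foot in the frame of puller between -0.003 and 0.003 m and z of puller in the frame of stub_foot between -0.002 and 0.003 m and z of knob in the frame of stub_foot below 0.0065 m and contact force between puller and panel above 0.5 N), for 0.05 s.
3. the knob is off, clear above the stub, lying on the fork (z of knob in the frame of stub_foot above 0.022 m and horizontal distance between knob and puller below 0.009 m and z of knob in the frame of puller between 0.001 and 0.006 m), for 0.2 s.
At the end, for the whole second after the job is handed in: The puller stands released, upright (0.08 rad) and flat on the tray's floor, its axis within 45 mm (x) and 55 mm (y) of the tray's centre, the knob lying flat (0.12 rad) on its fork, 1 to 6 mm above the fork's underside and within 10 mm of the puller's axis, both at rest (x of puller in the frame of tray between -0.045 and 0.045 m and y of puller in the frame of tray between -0.055 and 0.055 m and z of puller in the frame of tray below 0.006 m and angle between puller's own z axis and vertical below 0.08 rad and horizontal distance between knob and puller below 0.01 m and z of knob in the frame of puller between 0.001 and 0.006 m and angle between knob's own z axis and vertical below 0.12 rad and linear speed of each of puller, knob below 0.01 m/s); the robot touches nothing.
It fails at once if the puller presses on the panel with more than 15 N, or on the box as a whole (panel and stub) with more than 22 N (contact force between puller and panel above 15 N or contact force between puller and control_box above 22 N).
It fails at once if the puller loads the knob with more than 25 N (contact force between puller and knob above 25 N).
It fails at once if the robot itself touches the knob (contact force between any of the fingers, the arm and knob above 0.5 N).
It fails at once if the puller is set down hard on the tray (over 40 N) (contact force between puller and tray above 40 N).
It fails at once if the bottle, cutters or screwdriver is moved by more than 20 mm (distance of any of flux_bottle, side_cutters, screwdriver from where it was at the start of the episode above 0.02 m).
It also fails if it takes over 72 s, if anything falls off the work surface, if the arm or the gripper's body presses on something with over 40 N, if the wrist force passes 120 N, or if a joint passes its speed limit or range.

### The arm

A 6-joint arm with a two-finger parallel gripper is mounted at the origin on a cart in front of the work surface, level with it; the furniture and walls round the work are solid. World frame = base frame: x ahead of the robot, y to its left, z up, the work surface at z = 0. Lengths are in m, angles in rad, forces in N, time in s.
With the tool pointing down it reaches from about 0.275 to 1 m from the base axis. Payload 8.4 kg.
Tool frame: the origin (TCP) lies midway between the tips of the shut fingers; the grasp point (between the pads) lies 19 mm behind it (bot.grip_depth is the distance from the TCP to the grasp point, in m); z points along the fingers, y is the line along which they close (so a half turn about z gives the same grasp; the last joint's range is limited). The gripper opens to 85 mm and grips with 20 to 120 N. Pads are 22 mm wide; open, the fingers measure 114 mm over their backs; the gripper's body (76 mm by 85 mm) begins 54 mm behind the grasp point. The pads swing forward as they close: fully open they stand 13 mm farther back than shut.
Start: joints at [-1.319, 0.353, 1.633, -0, 1.155, -0.002], TCP at [0.157, -0.605, 0.231] pointing down, gripper open.
Joint ranges: [-2.63, 2.63], [-0.92, 2.1], [0.06, 2.66], [-1.3, 4.44], [0, 2.69], [-3.02, 3.02]. Speed limits (rad/s): [2.22, 2.22, 2.79, 3.14, 3.14, 3.14].

### API

Orientations are given as [roll, pitch, yaw] about the fixed x, y, z axes, in that order (R = Rz(yaw) Ry(pitch) Rx(roll)).
In Python, from plant import telemetry, camera, bot gives the robot as it stands.
- The arm moves only by the tool arm_command, never from a script. Its arguments are lists of equal length, an entry for each row: "dr": the turn, a rotation vector about the world's x, y, z in degrees, a list of three; "dp": the shift along the world's x, y, z in m, a list of three; "claw": the closure, from -1 (fully open) to 1 (shut). A call has 1 to 8 rows; each row shifts and turns the commanded pose from where the row before left it; what a row does not reach is not made up. A row lasts 1/12 s, in which the tool goes at most 41.7 mm and 7.16 degrees, less where a joint would pass 70% of its speed; a pose out of reach is approached as far as the arm can. A call with a gripper value outside its range is refused whole. The fingers move at their own pace and stop on an object; "squeeze" is the grip in N (left out, the last holds). Time passes only in rows, so rows that do not move let the fingers close. It gives the time, the measured TCP pose, the force and the opening at its end, in the units of the state.
- telemetry.read_state(): the state, without advancing time (a new reading comes with each control period).
- camera(name): name is "scene" or "top" or "wrist"; returns a dict with "image" (480x640x3 uint8, red, green, blue), "camera_matrix" (3x3 intrinsics, pixels), "R" (3x3) and "t" (3): a world point X has camera coordinates R X + t. Camera axes: x right, y down, z forward; pixel columns grow to the right and rows downward; lengths in m; the calibration is good to about 2 mm. A picture is of the moment at which its call begins. There is no depth.
- bot.hand_in(): hands the job in, once; it reports no verdict.
The state is a dict: "t": time; "joints": joint angles; "joint_velocities": joint speeds; "joint_efforts": joint torques, N m; "ee_pos": TCP position; "tool_rot": TCP orientation; "contact_force": force on the tool from outside, world axes, zero at the start; "moment": the same for the moment, N m; "grip_width": finger opening in m.
Only numpy, scipy, OpenCV 4.12 (cv2) and the standard library are available. Lean on these libraries where they do the work, as an engineer would, in place of code of your own. Each camera call takes 0.05 s, during which the arm holds its last target. There are 200 camera calls.

## Working session

There is one attempt and no reset: what is moved stays moved. The work goes in short steps, Python scripts to look and compute and a tool call to move; the robot and the scene stay as the last step left them, time stands still between calls to the robot, and variables do not carry over. Pictures are saved under pics/ and viewed, on a budget of 14 in all, crops included, one or two more only if the job needs it, and the job is handed in when it is done.

Besides the shell and the picture viewer there is one more tool, called after "Call:" in YAML: its name, and indented under it one key for each argument. arm_command: Moves the arm, as the interface text tells. Its arguments: {"type":"object","properties":{"dr":{"type":"array","items":{"type":"array","items":{"type":"number"}}},"dp":{"type":"array","items":{"type":"array","items":{"type":"number"}}},"claw":{"type":"array","items":{"type":"number"}},"squeeze":{"type":"number"}},"required":["dr","dp","claw"]}

```bash
mkdir -p pics; ls
python3 - <<'E'
from plant import telemetry, camera, bot
import cv2,numpy as np
s=telemetry.read_state();print(s, bot.grip_depth)
for n in("top","scene"):
    c=camera(n);cv2.imwrite(f"pics/{n}0.png",c["image"][:,:,::-1]);print(n,c["camera_matrix"].tolist(),np.round(c["R"],4).tolist(),np.round(c["t"],4).tolist())
E
```

```text
pics
{'t': 0.0, 'joints': array([-1.31942181e+00,  3.53637474e-01,  1.63410548e+00, -9.70986648e-06,
        1.15518854e+00, -2.40336746e-03]), 'joint_velocities': array([ 0.00081054, -0.00011512,  0.00069753,  0.00093005, -0.00015108,
        0.00116239]), 'joint_efforts': array([-3.65700907e-03, -6.05255699e+01, -3.42075562e+01, -3.44549153e-04,
        9.34463984e-03,  3.79974324e-05]), 'ee_pos': array([ 0.1567961 , -0.60454285,  0.2305806 ]), 'tool_rot': array([-3.14025380e+00,  5.66027698e-06,  2.53781811e-01]), 'contact_force': array([ 0.03447431, -0.32340948, -0.51514895]), 'moment': array([-0.00308918,  0.0057449 , -0.01506794]), 'grip_width': 0.08562688882832142} 0.0187
top [[569.8896497742245, 0.0, 315.2441902359461], [0.0, 569.8896497742245, 243.2134335667963], [0.0, 0.0, 1.0]] [[-0.0084, -1.0, -0.0008], [-0.9732, 0.0084, -0.2296], [0.2296, -0.0011, -0.9733]] [0.056, 0.5887, 0.985]
scene [[518.0860627987191, 0.0, 318.55962219065924], [0.0, 518.0860627987191, 244.63413407169153], [0.0, 0.0, 1.0]] [[-0.5626, -0.8266, 0.0179], [-0.5648, 0.3684, -0.7384], [0.6037, -0.4255, -0.6741]] [0.3442, 0.3689, 0.8016]
```

View pics/top0.png

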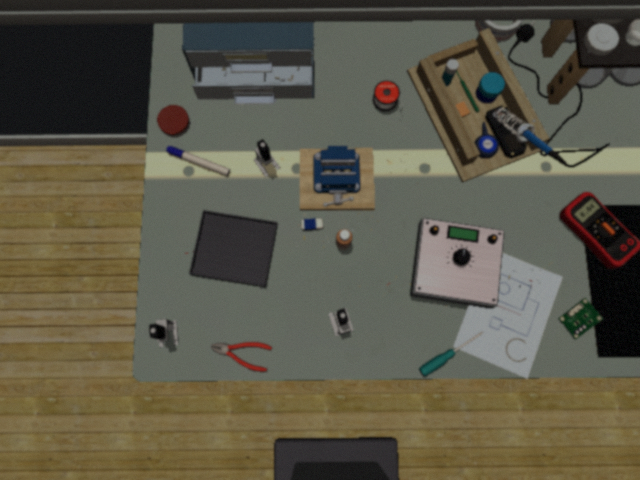

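View pics/scene0.png

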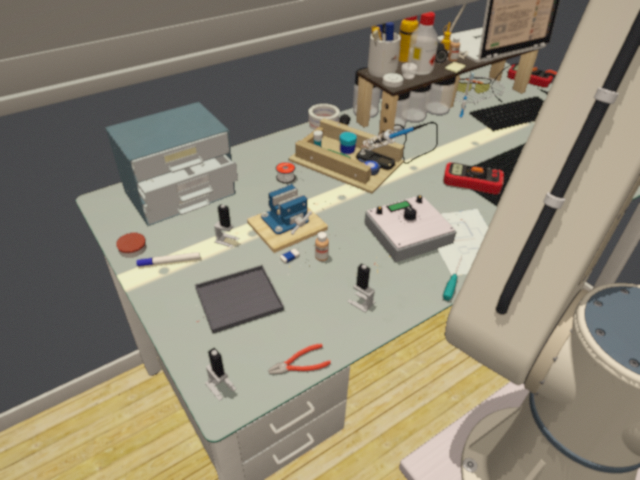

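```bash
cat > h.py <<'E'
import numpy as np,cv2
from plant import telemetry,camera,bot
def bp(c,uv,z):
    K,R,t=map(np.array,(c["camera_matrix"],c["R"],c["t"]))
    d=R.T@np.linalg.inv(K)@[uv[0],uv[1],1]; o=-R.T@t
    return o+d*(z-o[2])/d[2]
def pr(c,X):
    K,R,t=map(np.array,(c["camera_matrix"],c["R"],c["t"]))
    p=K@(R@np.array(X)+t); return p[:2]/p[2]
E
python3 - <<'E'
from h import *
a=cv2.imread("pics/top0.png");b=cv2.imread("pics/scene0.png")
def cr(i,u,v,w,h,s): return cv2.resize(i[v:v+h,u:u+w],None,fx=s,fy=s,interpolation=cv2.INTER_CUBIC)
o=np.zeros((600,800,3),np.uint8)
o[:300,:240]=cr(a,320,300,40,50,6)     # puller top x6
o[:300,240:560]=cr(a,405,210,107,100,3)[:300,:320]
o[300:600,0:300]=cr(a,185,200,100,100,3)
o[300:600,300:540]=cr(b,345,255,40,50,6)
o[300:600,540:800]=cr(b,360,190,104,120,2.5)[:300,:260]
cv2.imwrite("pics/crop1.png",o)
E
```

```text
(no output)
```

View pics/crop1.png

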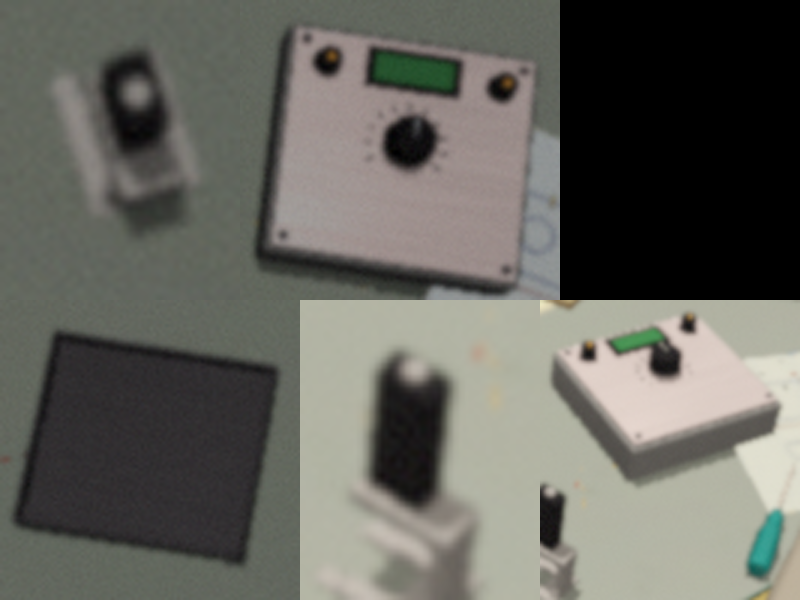

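Run:
```python
from h import *
c=camera("top");s=camera("scene")
p=lambda u,z:bp(c,u,z)
print("grip top",p((342.5,314.5),.101), "scene",bp(s,(345+412/6-50, 255+65/6),.101))
q=[p((320+x/6,300+y/6),.003) for x,y in((100,210),(58,80))];print(q,"yaw",np.arctan2(*(q[1]-q[0])[1::-1]))
B=np.array([p(u,.045) for u in((421.7,219),(502.7,231),(498.3,305.7),(413.3,291.7))]);print(B,B.mean(0))
d=B[0]+B[1]-B[2]-B[3];e=B[0]+B[3]-B[1]-B[2];print("yaw",np.arctan2(d[1],d[0]),np.arctan2(-e[0],e[1]))
print("knob",p((461.7,256.7),.0695))
T=np.array([p(u,.014) for u in((203.3,211),(277.7,222.7),(266,287.3),(190,274.3))]);print(T,T.mean(0))
d=T[0]+T[1]-T[2]-T[3];e=T[0]+T[3]-T[1]-T[2];print("yaw",np.arctan2(d[1],d[0]),np.arctan2(-e[0],e[1]))
print("bottle",p((344,235),.067),"cutters",p((242,355),0),"drv",p((440,360),0))
```

```text
grip top [0.4537526  0.00472255 0.101     ] scene [0.45183447 0.00529417 0.101     ]
[array([0.42559995, 0.01184335, 0.003     ]), array([0.46669964, 0.02452287, 0.003     ])] yaw 0.2992424950501995
[[ 0.64048551 -0.15273948  0.045     ]
 [ 0.61549851 -0.30540791  0.045     ]
 [ 0.47350189 -0.28537062  0.045     ]
 [ 0.5008169  -0.1299973   0.045     ]] [ 0.5575757  -0.21837883  0.045     ]
yaw -0.15072859260944008 -0.16818476987503178
knob [ 0.56118135 -0.21770333  0.0695    ]
[[0.66926103 0.27132302 0.014     ]
 [0.64406022 0.1243194  0.014     ]
 [0.516232   0.14583317 0.014     ]
 [0.54270393 0.29224581 0.014     ]] [0.5930643  0.20843035 0.014     ]
yaw -0.16529783246527505 -0.17431987082635209
bottle [ 0.60474763 -0.00254698  0.067     ] cutters [0.39001077 0.19082156 0.        ] drv [ 0.37762809 -0.18182365  0.        ]
```

Call:
arm_command:
  dr:
    - [0, 0, 0]
    - [0, 0, 0]
    - [0, 0, 0]
    - [0, 0, 0]
    - [0, 0, 0]
    - [0, 0, 0]
    - [0, 0, 0]
    - [0, 0, 0]
  dp:
    - [0.0175, 0.036, 0]
    - [0.0175, 0.036, 0]
    - [0.0175, 0.036, 0]
    - [0.0175, 0.036, 0]
    - [0.0175, 0.036, 0]
    - [0.0175, 0.036, 0]
    - [0.0175, 0.036, 0]
    - [0.0175, 0.036, 0]
  claw: [-1, -1, -1, -1, -1, -1, -1, -1]
  squeeze: 60

```text
t: 0.87
ee_pos: [0.2972, -0.3152, 0.2313]
tool_rot: [3.141, -0.0, 0.253]
contact_force: [0.5, -0.2, 0.4]
grip_width: 0.0853
```

Call:
arm_command:
  dr:
    - [0, 0, 0]
    - [0, 0, 0]
    - [0, 0, 0]
    - [0, 0, 0]
    - [0, 0, 1.3]
    - [0, 0, 1.3]
    - [0, 0, 0]
    - [0, 0, 0]
  dp:
    - [0.0175, 0.036, 0]
    - [0.0175, 0.036, 0]
    - [0.0175, 0.036, 0]
    - [0.0175, 0.036, 0]
    - [0.0175, 0.036, 0]
    - [0.0175, 0.036, 0]
    - [0.0175, 0.036, 0]
    - [0.0175, 0.036, 0]
  claw: [-1, -1, -1, -1, -1, -1, -1, -1]

```text
t: 1.53
ee_pos: [0.4373, -0.0269, 0.2315]
tool_rot: [3.141, -0.001, 0.299]
contact_force: [0.9, -1.0, 0.3]
grip_width: 0.0855
```

Run:
```python
from h import *
s=telemetry.read_state();print(s["ee_pos"],s["tool_rot"])
c=camera("wrist");cv2.imwrite("pics/w1.png",c["image"][:,:,::-1]);print(-c["R"].T@c["t"],c["R"][2])
```

```text
[ 0.43734032 -0.02693709  0.23148512] [ 3.14128806e+00 -5.23721115e-04  2.99497510e-01]
[ 0.51675774 -0.00246545  0.37334171] [-0.30441463 -0.09526135 -0.94776421]
```

View pics/w1.png

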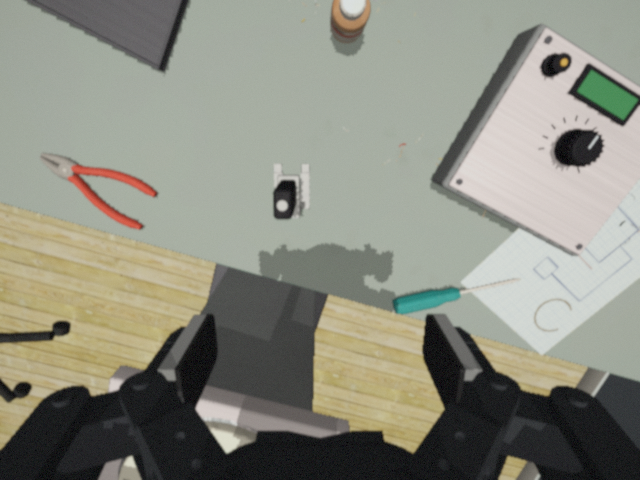

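Run:
```python
from h import *
c=camera("wrist")
a=bp(c,(273.5,165),.002);b=bp(c,(310,164.5),.002);d=a-b
y=np.arctan2(-d[0],d[1]);m=(a+b)/2;print(a,b,np.linalg.norm(d),"yaw",y,"origin",m-.021*np.array([np.cos(y),np.sin(y),0]))
print("grip top",bp(c,(283,202),.101))
o=c["image"][:,:,::-1]
def cr(i,u,v,w,h,s): return cv2.resize(i[v:v+h,u:u+w],None,fx=s,fy=s,interpolation=cv2.INTER_CUBIC)
cv2.imwrite("pics/c2.png",np.hstack([cr(o,260,150,64,80,6),cr(o,535,110,64,80,6)]))
```

```text
[0.46766612 0.03533823 0.002     ] [4.79063386e-01 2.34864188e-04 2.00000000e-03] 0.03690723320888244 yaw 0.3139399709905154 origin [0.45339114 0.01130157 0.002     ]
grip top [0.45667968 0.01243859 0.101     ]
```

View pics/c2.png

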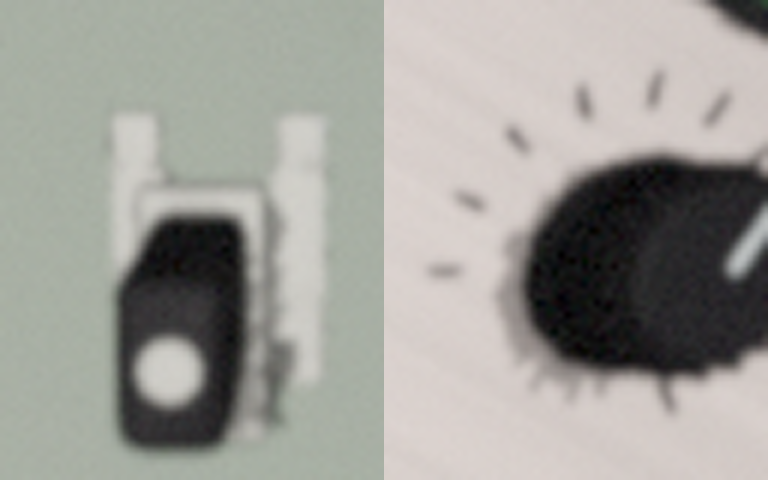

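Run:
```python
from h import *
s=telemetry.read_state();print(s["ee_pos"],s["tool_rot"],s["contact_force"])
c=camera("wrist")
q=lambda x,y:(260+x/6,150+y/6)
a=bp(c,q(112,114),.002);b=bp(c,q(327,114),.002);d=a-b
y=np.arctan2(-d[0],d[1]);m=(a+b)/2;print(a,b,np.linalg.norm(d),"yaw",y,"origin",m-.021*np.array([np.cos(y),np.sin(y),0]))
print("right edge yaw",[bp(c,q(*k),.003) for k in((322,380),(327,170))])
print("grip top",bp(c,q(179,366),.101))
```

```text
[ 0.43902757 -0.02451011  0.2315301 ] [-3.14079097e+00 -1.99707307e-03  3.04254563e-01] [-0.26831604 -1.38476366 -0.45070485]
[0.46344836 0.0261586  0.002     ] [ 0.47431037 -0.00848987  0.002     ] 0.03631115211398183 yaw 0.30378807329479196 origin [0.44884095 0.00255249 0.002     ]
right edge yaw [array([ 0.43025827, -0.02118723,  0.003     ]), array([ 0.46546716, -0.01123343,  0.003     ])]
grip top [0.44978127 0.00253318 0.101     ]
```

Call:
arm_command:
  dr:
    - [0, 0, 0]
    - [0, 0, 0]
    - [0, 0, 0]
    - [0, 0, 0]
  dp:
    - [0.0125, 0.03, 0]
    - [0, 0, -0.04]
    - [0, 0, -0.035]
    - [0, 0, 0]
  claw: [-1, -1, -1, -1]

```text
t: 2.02
ee_pos: [0.4451, 0.0003, 0.1514]
tool_rot: [-3.139, 0.009, 0.299]
contact_force: [-1.7, -0.5, -1.0]
grip_width: 0.0854
```

Call:
arm_command:
  dr:
    - [0, 0, 0]
    - [0, 0, 0]
    - [0, 0, 0]
  dp:
    - [0, 0, 0]
    - [0, 0, 0]
    - [0, 0, 0]
  claw: [-1, -1, -1]

```text
t: 2.27
ee_pos: [0.4507, 0.0004, 0.1582]
tool_rot: [3.141, -0.003, 0.298]
contact_force: [-0.7, 0.8, 0.0]
grip_width: 0.0857
```

Run:
```python
from h import *
s=telemetry.read_state();print(s["ee_pos"],s["tool_rot"],s["contact_force"])
c=camera("wrist")
o=c["image"][:,:,::-1]
u=pr(c,[.45,.003,.101]).astype(int);print(u)
x,y=max(0,u[0]-80),max(0,min(360,u[1]-80));print(x,y)
cv2.imwrite("pics/c3.png",cv2.resize(o[y:y+120,x:x+160],None,fx=5,fy=5,interpolation=cv2.INTER_CUBIC))
```

```text
[4.50673746e-01 3.50276021e-04 1.58220414e-01] [ 3.14068198e+00 -2.73555950e-03  2.98017485e-01] [-0.73020487  0.84465071  0.04673942]
[314 269]
234 189
```

View pics/c3.png

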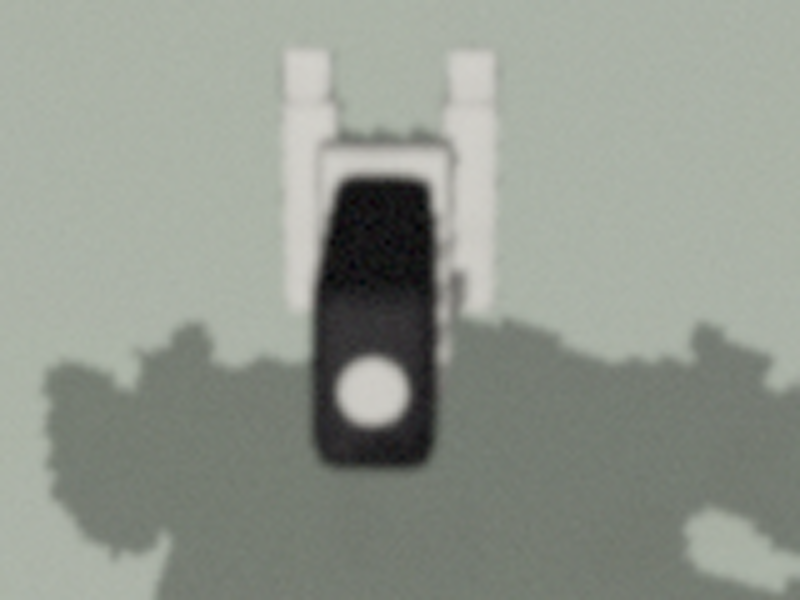

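Run:
```python
from h import *
c=camera("wrist")
s=telemetry.read_state();print(s["ee_pos"],s["tool_rot"])
q=lambda x,y:(234+x/5,189+y/5)
a=bp(c,q(283,48),.002);b=bp(c,q(496,48),.002);d=a-b
y=np.arctan2(-d[0],d[1]);m=(a+b)/2;print(a,b,np.linalg.norm(d),"yaw",y,"origin",m-.021*np.array([np.cos(y),np.sin(y),0]))
print("grip top",bp(c,q(376,376),.101),bp(c,q(372,391),.101))
```

```text
[0.45053943 0.00057741 0.15800667] [ 3.14067284e+00 -2.86937131e-03  2.98412879e-01]
[0.46577218 0.02972962 0.002     ] [ 0.47619047 -0.00426832  0.002     ] 0.03555841100815917 yaw 0.29735369516718724 origin [0.45090291 0.00657784 0.002     ]
grip top [0.45237268 0.00698998 0.101     ] [0.45039909 0.00689912 0.101     ]
```

Call:
arm_command:
  dr:
    - [0, 0, 0]
    - [0, 0, 0]
    - [0, 0, 0]
    - [0, 0, 0]
    - [0, 0, 0]
    - [0, 0, 0]
    - [0, 0, 0]
    - [0, 0, 0]
  dp:
    - [0, 0.006, 0]
    - [0, 0, -0.025]
    - [0, 0, -0.025]
    - [0, 0, -0.025]
    - [0, 0, -0.015]
    - [0, 0, -0.01]
    - [0, 0, 0]
    - [0, 0, 0]
  claw: [-1, -1, -1, -1, -1, -1, -1, 0]

```text
t: 3.03
ee_pos: [0.4497, 0.0072, 0.0566]
tool_rot: [-3.142, 0.0, 0.299]
contact_force: [-0.5, -0.0, 0.3]
grip_width: 0.0749
```

Call:
arm_command:
  dr:
    - [0, 0, 0]
    - [0, 0, 0]
    - [0, 0, 0]
    - [0, 0, 0]
    - [0, 0, 0]
    - [0, 0, 0]
    - [0, 0, 0]
    - [0, 0, 0]
  dp:
    - [0, 0, 0]
    - [0, 0, 0]
    - [0, 0, 0]
    - [0, 0, 0]
    - [0, 0, 0]
    - [0, 0, 0]
    - [0, 0, 0]
    - [0, 0, 0]
  claw: [0.2, 0.4, 0.6, 0.8, 1, 1, 1, 1]
  squeeze: 60

```text
t: 3.7
ee_pos: [0.4499, 0.007, 0.0569]
tool_rot: [3.141, -0.001, 0.299]
contact_force: [-1.2, 1.0, 6.4]
grip_width: 0.0143
```

Call:
arm_command:
  dr:
    - [0, 0, 0]
    - [0, 0, 0]
    - [0, 0, 0]
    - [0, 0, -3.3]
    - [0, 0, -3.3]
    - [0, 0, -3.3]
    - [0, 0, -3.3]
    - [0, 0, -3.3]
  dp:
    - [0, 0, 0.01]
    - [0, 0, 0.03]
    - [0, 0, 0.04]
    - [0.008, -0.027, 0.015]
    - [0.008, -0.027, 0]
    - [0.008, -0.027, 0]
    - [0.008, -0.027, 0]
    - [0.008, -0.027, 0]
  claw: [1, 1, 1, 1, 1, 1, 1, 1]

```text
t: 4.37
ee_pos: [0.4895, -0.1292, 0.1522]
tool_rot: [3.142, -0.001, 0.008]
contact_force: [0.4, 0.5, -1.2]
grip_width: 0.0141
```

Call:
arm_command:
  dr:
    - [0, 0, -3.3]
    - [0, 0, -3.3]
    - [0, 0, -3.3]
    - [0, 0, 0]
    - [0, 0, 0]
    - [0, 0, 0]
    - [0, 0, 0]
    - [0, 0, 0]
  dp:
    - [0.008, -0.027, 0]
    - [0.008, -0.027, 0]
    - [0.008, -0.027, 0]
    - [0, 0, 0]
    - [0, 0, 0]
    - [0, 0, 0]
    - [0, 0, 0]
    - [0, 0, 0]
  claw: [1, 1, 1, 1, 1, 1, 1, 1]

```text
t: 5.03
ee_pos: [0.513, -0.2079, 0.1514]
tool_rot: [-3.141, 0.0, -0.16]
contact_force: [0.3, 0.4, -1.2]
grip_width: 0.0141
```

Run:
```python
from h import *
s=telemetry.read_state();print(s["ee_pos"],s["tool_rot"],s["contact_force"],s["moment"])
o=[]
for n in("wrist","top","scene"):
    c=camera(n);cv2.imwrite(f"pics/{n}3.png",c["image"][:,:,::-1])
    im=c["image"][:,:,::-1]
    u=pr(c,[.54,-.215,.06]).astype(int)
    w,h=(320,240) if n=="wrist" else (120,90); S=2.5 if n=="wrist" else 3.3333
    x=int(np.clip(u[0]-w//2,0,640-w));y=int(np.clip(u[1]-h//2,0,480-h));print(n,x,y)
    if n=="wrist": W=cv2.resize(im[y:y+h,x:x+w],(480,360),interpolation=cv2.INTER_CUBIC)
    else: o.append(cv2.resize(im[y:y+h,x:x+w],(320,240),interpolation=cv2.INTER_CUBIC))
    print(u)
R=np.vstack(o+[np.zeros((0,320,3),np.uint8)])
O=np.zeros((480,800,3),np.uint8);O[:360,:480]=W;O[:,480:]=R
cv2.imwrite("pics/c4.png",O)
```

```text
[ 0.51301465 -0.20790922  0.15138079] [-3.14135851e+00  4.94886900e-04 -1.60079765e-01] [ 0.29291999  0.3504824  -1.15719082] [-0.00270285  0.01422988  0.00929231]
wrist 163 90
[323 210]
top 399 224
[459 269]
scene 354 173
[414 218]
```

View pics/c4.png

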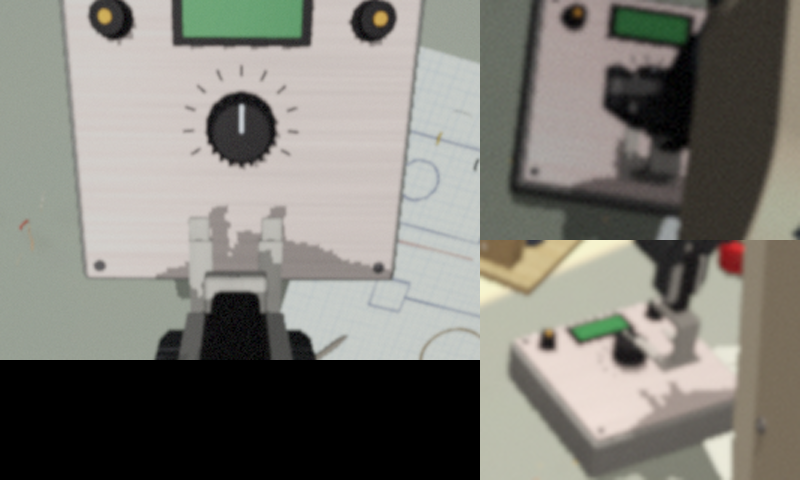

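Run:
```python
from h import *
c=camera("wrist");s=telemetry.read_state();print(s["ee_pos"],s["tool_rot"])
q=lambda x,y:(163+x/1.5,90+y/1.5)
zf=s["ee_pos"][2]-.0569
yw=-.16;ex=np.array([np.cos(yw),np.sin(yw),0]);ey=np.array([-ex[1],ex[0],0])
a=bp(c,q(189,218),zf+.002);b=bp(c,q(284.5,218),zf+.002);d=a-b
print("w",np.linalg.norm(d),"yaw",np.arctan2(-d[0],d[1]))
o=(a+b)/2-.021*ex
st=bp(c,q(241,131),.045);kt=bp(c,q(241,129),.0695)
l=bp(c,q(184,130.5),.045);r=bp(c,q(298.5,130.5),.045);d=l-r;print("tick yaw",np.arctan2(-d[0],d[1]),(l+r)/2)
l=bp(c,q(87,278),.045);r=bp(c,q(392,278),.045);d=l-r;print("edge yaw",np.arctan2(-d[0],d[1]),(l+r)/2+ex*.076, np.linalg.norm(d))
for n,p in(("stub",st),("knobtop",kt)): print(n,p,"along",(p-o)@ex,"across",(p-o)@ey)
print("origin",o,"off tcp along/across",(o-s["ee_pos"])@ex,(o-s["ee_pos"])@ey)
```

```text
[ 0.51341958 -0.2084378   0.15141734] [-3.14156894e+00 -4.15719045e-05 -1.60719812e-01]
w 0.03626020954944929 yaw -0.16125526838914933
tick yaw -0.16107891328856536 [ 0.55994282 -0.21872778  0.045     ]
edge yaw -0.16138760176456102 [ 0.56311258 -0.21859426  0.045     ] 0.15174184495287527
stub [ 0.55973843 -0.2185774   0.045     ] along 0.04641340204864292 across -0.0021612786558409705
knobtop [ 0.56406789 -0.21896544  0.0695    ] along 0.05074938946433937 across -0.0018546042582327576
origin [ 0.51426218 -0.20904922  0.09651734] off tcp along/across 0.0009292477589214817 -0.0004693742273475452
```

Call:
arm_command:
  dr:
    - [0, 0, 0]
    - [0, 0, 0]
    - [0, 0, 0]
    - [0, 0, 0]
    - [0, 0, 0]
    - [0, 0, 0]
    - [0, 0, 0]
    - [0, 0, 0]
  dp:
    - [-0.0003, -0.002, -0.01]
    - [0, 0, -0.015]
    - [0, 0, -0.01]
    - [0, 0, -0.006]
    - [0, 0, -0.004]
    - [0, 0, 0]
    - [0, 0, 0]
    - [0, 0, 0]
  claw: [1, 1, 1, 1, 1, 1, 1, 1]

```text
t: 5.9
ee_pos: [0.5135, -0.2111, 0.1067]
tool_rot: [3.141, -0.001, -0.162]
contact_force: [0.4, -0.2, -1.8]
grip_width: 0.0142
```

Call:
arm_command:
  dr:
    - [0, 0, 0]
    - [0, 0, 0]
    - [0, 0, 0]
    - [0, 0, 0]
  dp:
    - [0, 0, -0.001]
    - [0, 0, -0.001]
    - [0, 0, 0]
    - [0, 0, 0]
  claw: [1, 1, 1, 1]

```text
t: 6.23
ee_pos: [0.5131, -0.211, 0.1044]
tool_rot: [3.142, -0.0, -0.162]
contact_force: [0.0, -0.6, -1.2]
grip_width: 0.0145
```

Call:
arm_command:
  dr:
    - [0, 0, 0]
    - [0, 0, 0]
    - [0, 0, 0]
    - [0, 0, 0]
  dp:
    - [0, 0, -0.0005]
    - [0, 0, -0.0005]
    - [0, 0, -0.0005]
    - [0, 0, 0]
  claw: [1, 1, 1, 1]

```text
t: 6.57
ee_pos: [0.5131, -0.211, 0.1027]
tool_rot: [-3.142, 0.0, -0.162]
contact_force: [0.2, -0.3, -2.0]
grip_width: 0.0142
```

Call:
arm_command:
  dr:
    - [0, 0, 0]
    - [0, 0, 0]
    - [0, 0, 0]
  dp:
    - [0, 0, -0.0004]
    - [0, 0, 0]
    - [0, 0, 0]
  claw: [1, 1, 1]

```text
t: 6.82
ee_pos: [0.5131, -0.211, 0.1023]
tool_rot: [-3.142, 0.0, -0.162]
contact_force: [-0.2, 0.4, -1.7]
grip_width: 0.0143
```

Call:
arm_command:
  dr:
    - [0, 0, 0]
    - [0, 0, 0]
    - [0, 0, 0]
  dp:
    - [0, 0, -0.0004]
    - [0, 0, 0]
    - [0, 0, 0]
  claw: [1, 1, 1]

```text
t: 7.07
ee_pos: [0.5131, -0.211, 0.102]
tool_rot: [-3.142, 0.0, -0.162]
contact_force: [-0.1, -0.9, -1.4]
grip_width: 0.0142
```

Call:
arm_command:
  dr:
    - [0, 0, 0]
    - [0, 0, 0]
    - [0, 0, 0]
  dp:
    - [0, 0, -0.0003]
    - [0, 0, 0]
    - [0, 0, 0]
  claw: [1, 1, 1]

```text
t: 7.32
ee_pos: [0.5132, -0.211, 0.1018]
tool_rot: [3.142, -0.0, -0.162]
contact_force: [-0.6, 1.8, 1.7]
grip_width: 0.0141
```

Run:
```python
from h import *
c=camera("wrist");F=[]
for i in range(3):
    s=telemetry.read_state();F.append(s["contact_force"]);camera("wrist")
print(s["ee_pos"],s["tool_rot"],np.round(F,1))
im=c["image"][:,:,::-1];u=pr(c,[.54,-.215,.05]).astype(int);x,y=u[0]-100,u[1]-75;print(x,y)
cv2.imwrite("pics/c5.png",cv2.resize(im[y:y+150,x:x+200],None,fx=4,fy=4,interpolation=cv2.INTER_CUBIC))
```

```text
[ 0.51315864 -0.21100847  0.10181947] [ 3.14156937e+00 -8.65272370e-05 -1.61611786e-01] [[-1.   0.8  1.5]
 [-1.4  0.4  1.2]
 [-1.1  0.5  1.4]]
219 153
```

View pics/c5.png

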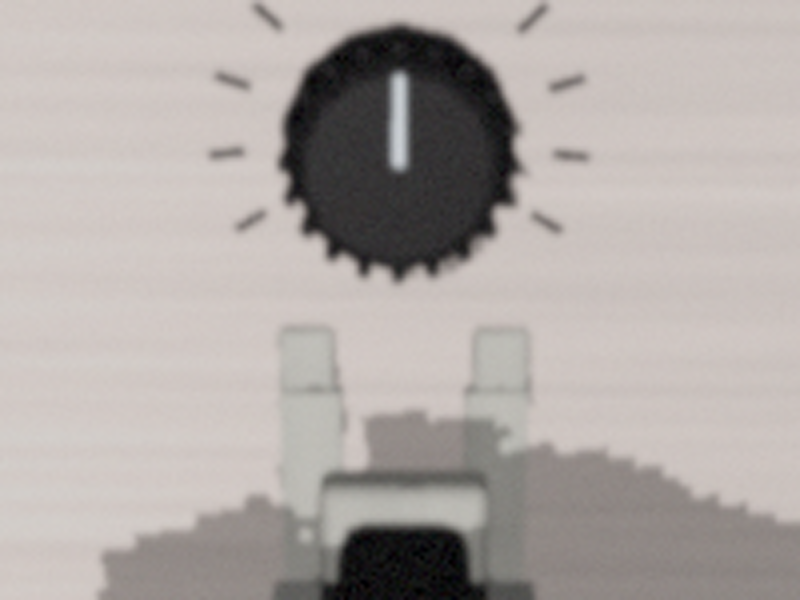

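Run:
```python
from h import *
c=camera("wrist");s=telemetry.read_state()
q=lambda x,y:(219+x/4,153+y/4)
yw=-.1615;ex=np.array([np.cos(yw),np.sin(yw),0]);ey=np.array([-ex[1],ex[0],0])
a=bp(c,q(279.5,327),.0468);b=bp(c,q(528.5,327),.0468);o=(a+b)/2-.021*ex
l=bp(c,q(211,154.5),.045);r=bp(c,q(588.5,156),.045);d=l-r;st=(l+r)/2
print(np.linalg.norm(a-b),"yaws",np.arctan2(-(a-b)[0],(a-b)[1]),np.arctan2(-d[0],d[1]),st,o-s["ee_pos"])
print("along",(st-o)@ex,"across",(st-o)@ey)
for k in(.02,.04,.0435):print(k,ex*k)
```

```text
0.035456302311939476 yaws -0.16239921879764313 -0.16625731154967904 [ 0.55924747 -0.21806071  0.045     ] [ 0.00131662 -0.00034133 -0.05499286]
along 0.04528163761062134 across 0.0005743059729044692
0.02 [ 0.01973974 -0.00321598  0.        ]
0.04 [ 0.03947949 -0.00643195  0.        ]
0.0435 [ 0.04293394 -0.00699475  0.        ]
```

Call:
arm_command:
  dr:
    - [0, 0, 0]
    - [0, 0, 0]
    - [0, 0, 0]
    - [0, 0, 0]
    - [0, 0, 0]
    - [0, 0, 0]
    - [0, 0, 0]
    - [0, 0, 0]
  dp:
    - [0.0021, 0.0002, 0]
    - [0.0025, -0.0004, 0]
    - [0.0025, -0.0004, 0]
    - [0.0025, -0.0004, 0]
    - [0.0025, -0.0004, 0]
    - [0.0025, -0.0004, 0]
    - [0.0025, -0.0004, 0]
    - [0, 0, 0]
  claw: [1, 1, 1, 1, 1, 1, 1, 1]

```text
t: 8.23
ee_pos: [0.5309, -0.2133, 0.1018]
tool_rot: [3.142, -0.001, -0.161]
contact_force: [-2.5, 0.7, 4.0]
grip_width: 0.0145
```

Run:
```python
from h import *
F=[]
c=camera("wrist")
for i in range(3):
    camera("wrist");s=telemetry.read_state();F.append(s["contact_force"])
print(s["ee_pos"],s["tool_rot"],np.round(F,1))
im=c["image"][:,:,::-1];u=pr(c,[.555,-.215,.05]).astype(int);x,y=u[0]-100,u[1]-75;print(x,y)
cv2.imwrite("pics/c6.png",cv2.resize(im[y:y+150,x:x+200],None,fx=4,fy=4,interpolation=cv2.INTER_CUBIC))
```

```text
[ 0.53080567 -0.21332592  0.10178539] [ 3.14149976e+00 -1.13009485e-03 -1.61692968e-01] [[-1.6 -0.1  3.4]
 [-0.8 -0.   2.7]
 [-0.1  0.5  3.3]]
215 158
```

View pics/c6.png

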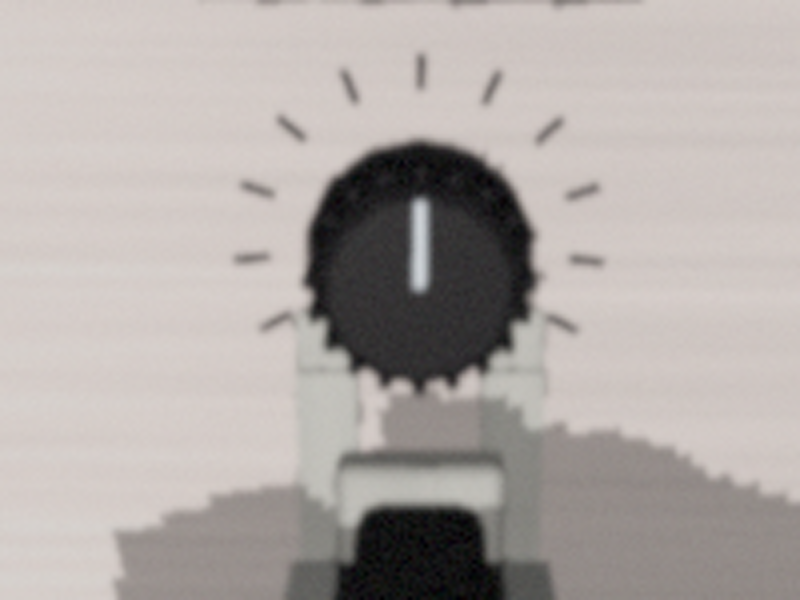

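Call:
arm_command:
  dr:
    - [0, 0, 0]
    - [0, 0, 0]
    - [0, 0, 0]
    - [0, 0, 0]
    - [0, 0, 0]
    - [0, 0, 0]
    - [0, 0, 0]
    - [0, 0, 0]
  dp:
    - [0.0025, -0.0004, 0]
    - [0.0025, -0.0004, 0]
    - [0.0025, -0.0004, 0]
    - [0.0025, -0.0004, 0]
    - [0.0025, -0.0004, 0]
    - [0.0025, -0.0004, 0]
    - [0.0025, -0.0004, 0]
    - [0, 0, 0]
  claw: [1, 1, 1, 1, 1, 1, 1, 1]

```text
t: 9.1
ee_pos: [0.5478, -0.216, 0.1017]
tool_rot: [-3.142, 0.001, -0.162]
contact_force: [-3.1, 0.9, 5.5]
grip_width: 0.0145
```

Call:
arm_command:
  dr:
    - [0, 0, 0]
    - [0, 0, 0]
    - [0, 0, 0]
    - [0, 0, 0]
    - [0, 0, 0]
  dp:
    - [0.0015, -0.0003, 0]
    - [0.0015, -0.0002, 0]
    - [0.0015, -0.0003, 0]
    - [0, 0, 0]
    - [0, 0, 0]
  claw: [1, 1, 1, 1, 1]

```text
t: 9.52
ee_pos: [0.552, -0.2167, 0.1017]
tool_rot: [-3.142, 0.001, -0.162]
contact_force: [-3.1, 1.2, 5.5]
grip_width: 0.0141
```

Call:
arm_command:
  dr:
    - [0, 0, 0]
    - [0, 0, 0]
    - [0, 0, 0]
    - [0, 0, 0]
    - [0, 0, 0]
  dp:
    - [0.0015, -0.0003, 0.0001]
    - [0.0015, -0.0002, 0]
    - [0.001, -0.0002, 0]
    - [0, 0, 0]
    - [0, 0, 0]
  claw: [1, 1, 1, 1, 1]

```text
t: 9.93
ee_pos: [0.5561, -0.2174, 0.1017]
tool_rot: [-3.142, 0.0, -0.162]
contact_force: [-2.9, 0.8, 5.1]
grip_width: 0.0139
```

Call:
arm_command:
  dr:
    - [0, 0, 0]
    - [0, 0, 0]
    - [0, 0, 0]
  dp:
    - [0.0008, -0.0001, 0]
    - [0, 0, 0]
    - [0, 0, 0]
  claw: [1, 1, 1]

```text
t: 10.18
ee_pos: [0.5569, -0.2175, 0.1017]
tool_rot: [-3.142, 0.0, -0.162]
contact_force: [-2.9, 0.0, 4.9]
grip_width: 0.0147
```

Run:
```python
from h import *
c=camera("wrist");s=telemetry.read_state()
print(s["ee_pos"],s["tool_rot"],s["contact_force"])
im=c["image"][:,:,::-1];u=pr(c,[.56,-.215,.05]).astype(int);x,y=u[0]-100,u[1]-75;print(x,y)
cv2.imwrite("pics/c7.png",cv2.resize(im[y:y+150,x:x+200],None,fx=4,fy=4,interpolation=cv2.INTER_CUBIC))
```

```text
[ 0.55685059 -0.2175522   0.10171516] [-3.14156061e+00  3.55244166e-04 -1.61565521e-01] [-3.88182067  0.57223536  3.45340056]
214 193
```

View pics/c7.png

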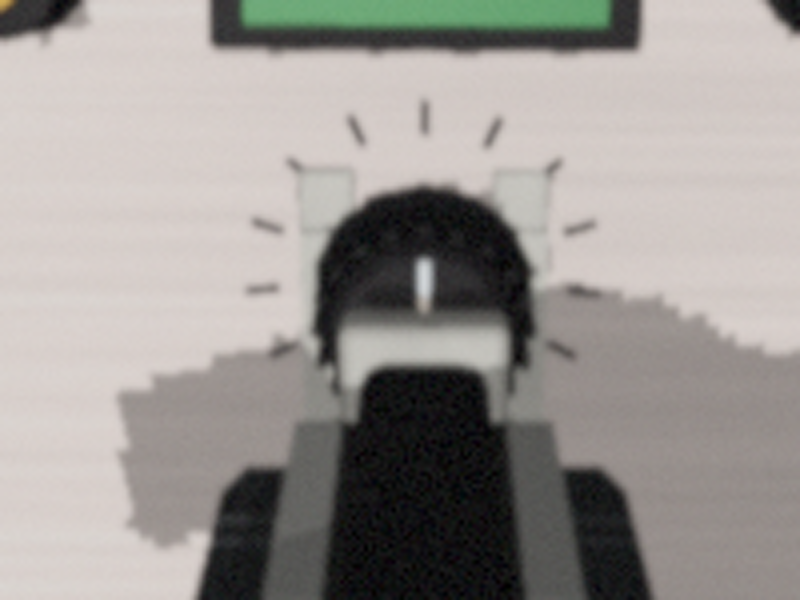

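Run:
```python
from h import *
c=camera("wrist");s=telemetry.read_state();print(s["contact_force"])
q=lambda x,y:(214+x/4,193+y/4)
yw=-.1615;ex=np.array([np.cos(yw),np.sin(yw),0]);ey=np.array([-ex[1],ex[0],0])
a=bp(c,q(298.5,169),.0468);b=bp(c,q(550,169),.0468);o=(a+b)/2-.021*ex
l=bp(c,q(247,290),.045);r=bp(c,q(601,292),.045);st=(l+r)/2
print(np.linalg.norm(a-b),st,"along",(st-o)@ex,"across",(st-o)@ey,o-s["ee_pos"])
```

```text
[-3.24707217  0.57119408  5.76301258]
0.035813224167227146 [ 0.55940042 -0.21810133  0.045     ] along 0.001555258140856331 across 2.477790467209139e-05 [ 0.00103701 -0.00034634 -0.05492394]
```

Call:
arm_command:
  dr:
    - [0, 0, 0]
    - [0, 0, 0]
    - [0, 0, 0]
    - [0, 0, 0]
  dp:
    - [0.0007, -0.0001, 0]
    - [0.0007, -0.0001, 0]
    - [0, 0, 0]
    - [0, 0, 0]
  claw: [1, 1, 1, 1]

```text
t: 10.62
ee_pos: [0.5585, -0.2178, 0.1018]
tool_rot: [3.142, -0.0, -0.162]
contact_force: [-2.5, 0.7, 3.4]
grip_width: 0.0147
```

Call:
arm_command:
  dr:
    - [0, 0, 0]
    - [0, 0, 0]
    - [0, 0, 0]
  dp:
    - [0.0005, -0.0001, 0]
    - [0, 0, 0]
    - [0, 0, 0]
  claw: [1, 1, 1]

```text
t: 10.87
ee_pos: [0.5589, -0.2179, 0.1018]
tool_rot: [-3.142, 0.0, -0.162]
contact_force: [-3.1, -0.4, 4.4]
grip_width: 0.0149
```

Call:
arm_command:
  dr:
    - [0, 0, 0]
    - [0, 0, 0]
    - [0, 0, 0]
    - [0, 0, 0]
    - [0, 0, 0]
    - [0, 0, 0]
    - [0, 0, 0]
  dp:
    - [0, 0, 0.0002]
    - [0, 0, 0.0002]
    - [0, 0, 0.0002]
    - [0, 0, 0.0002]
    - [0, 0, 0.0002]
    - [0, 0, 0.0002]
    - [0, 0, 0]
  claw: [1, 1, 1, 1, 1, 1, 1]

```text
t: 11.45
ee_pos: [0.559, -0.2179, 0.1029]
tool_rot: [-3.142, -0.0, -0.162]
contact_force: [0.2, -0.1, -1.4]
grip_width: 0.0143
```

Call:
arm_command:
  dr:
    - [0, 0, 0]
    - [0, 0, 0]
    - [0, 0, 0]
    - [0, 0, 0]
    - [0, 0, 0]
  dp:
    - [0, 0, 0.0002]
    - [0, 0, 0.0002]
    - [0, 0, 0.0002]
    - [0, 0, 0.0002]
    - [0, 0, 0]
  claw: [1, 1, 1, 1, 1]

```text
t: 11.87
ee_pos: [0.5589, -0.2179, 0.1037]
tool_rot: [-3.142, 0.0, -0.162]
contact_force: [0.4, 0.3, -3.0]
grip_width: 0.0144
```

Call:
arm_command:
  dr:
    - [0, 0, 0]
    - [0, 0, 0]
    - [0, 0, 0]
    - [0, 0, 0]
  dp:
    - [0, 0, 0.0002]
    - [0, 0, 0.0002]
    - [0, 0, 0.0002]
    - [0, 0, 0.0002]
  claw: [1, 1, 1, 1]

```text
t: 12.2
ee_pos: [0.5588, -0.2178, 0.1043]
tool_rot: [-3.142, 0.0, -0.162]
contact_force: [1.1, -0.4, -6.9]
grip_width: 0.0146
```

Call:
arm_command:
  dr:
    - [0, 0, 0]
    - [0, 0, 0]
    - [0, 0, 0]
    - [0, 0, 0]
    - [0, 0, 0]
  dp:
    - [0, 0, 0.0002]
    - [0, 0, 0.0002]
    - [0, 0, 0.0002]
    - [0, 0, 0.0002]
    - [0, 0, 0.0002]
  claw: [1, 1, 1, 1, 1]

```text
t: 12.62
ee_pos: [0.5586, -0.2178, 0.1051]
tool_rot: [-3.141, 0.001, -0.162]
contact_force: [1.7, -1.0, -14.6]
grip_width: 0.0143
```

Call:
arm_command:
  dr:
    - [0, 0, 0]
    - [0, 0, 0]
    - [0, 0, 0]
    - [0, 0, 0]
    - [0, 0, 0]
  dp:
    - [0, 0, 0.0002]
    - [0, 0, 0.0002]
    - [0, 0, 0.0002]
    - [0, 0, 0.0002]
    - [0, 0, 0.0002]
  claw: [1, 1, 1, 1, 1]

```text
t: 13.03
ee_pos: [0.5591, -0.2179, 0.1071]
tool_rot: [3.142, -0.0, -0.162]
contact_force: [-0.6, 0.0, -2.4]
grip_width: 0.0142
```

Call:
arm_command:
  dr:
    - [0, 0, 0]
    - [0, 0, 0]
    - [0, 0, 0]
    - [0, 0, 0]
    - [0, 0, 0]
  dp:
    - [0, 0, 0.0002]
    - [0, 0, 0.0002]
    - [0, 0, 0.0002]
    - [0, 0, 0.0002]
    - [0, 0, 0.0002]
  claw: [1, 1, 1, 1, 1]

```text
t: 13.45
ee_pos: [0.5591, -0.218, 0.1078]
tool_rot: [3.141, -0.0, -0.162]
contact_force: [-0.1, 0.0, -3.1]
grip_width: 0.0145
```

Call:
arm_command:
  dr:
    - [0, 0, 0]
    - [0, 0, 0]
    - [0, 0, 0]
    - [0, 0, 0]
    - [0, 0, 0]
    - [0, 0, 0]
    - [0, 0, 0]
    - [0, 0, 0]
  dp:
    - [0, 0, 0.001]
    - [0, 0, 0.002]
    - [0, 0, 0.002]
    - [0, 0, 0.002]
    - [0, 0, 0.002]
    - [0, 0, 0.002]
    - [0, 0, 0.002]
    - [0, 0, 0.002]
  claw: [1, 1, 1, 1, 1, 1, 1, 1]

```text
t: 14.12
ee_pos: [0.559, -0.2179, 0.1228]
tool_rot: [3.142, -0.0, -0.162]
contact_force: [-0.9, -0.1, -2.3]
grip_width: 0.0143
```

Call:
arm_command:
  dr:
    - [0, 0, 0]
    - [0, 0, 0]
    - [0, 0, 0]
    - [0, 0, 0]
    - [0, 0, 0]
    - [0, 0, 0]
    - [0, 0, 0]
    - [0, 0, 0]
  dp:
    - [0, 0, 0.003]
    - [0, 0, 0.004]
    - [0, 0, 0.005]
    - [0, 0, 0.004]
    - [0, 0, 0.002]
    - [0, 0, 0]
    - [0, 0, 0]
    - [0, 0, 0]
  claw: [1, 1, 1, 1, 1, 1, 1, 1]

```text
t: 14.78
ee_pos: [0.5588, -0.2178, 0.1404]
tool_rot: [-3.142, 0.0, -0.162]
contact_force: [0.5, -0.1, -2.6]
grip_width: 0.0147
```

Run:
```python
from h import *
c=camera("wrist");s=telemetry.read_state();print(s["ee_pos"],s["tool_rot"],s["contact_force"])
im=c["image"][:,:,::-1];b=camera("scene")["image"][:,:,::-1]
cv2.imwrite("pics/c8.png",np.hstack([cv2.resize(im[160:360,200:440],None,fx=2,fy=2),cv2.resize(b[150:290,340:452],None,fx=2.857,fy=2.857)[:400]]))
```

```text
[ 0.55873657 -0.21783272  0.14035111] [-3.14153505e+00  3.91013761e-04 -1.61599362e-01] [-1.14477043  0.28322904 -1.20813697]
```

View pics/c8.png

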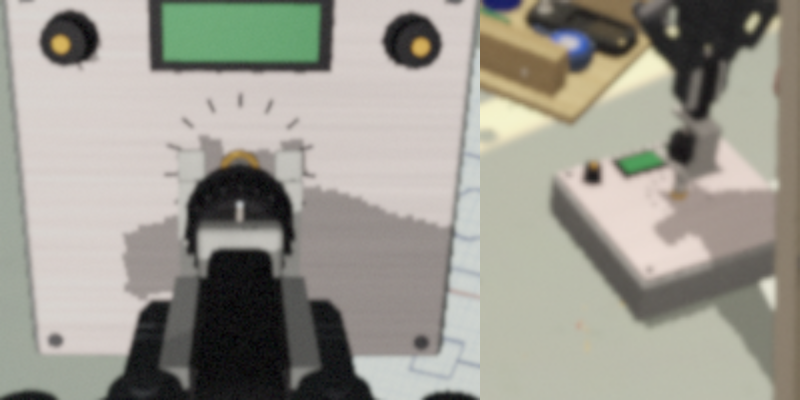

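Call:
arm_command:
  dr:
    - [0, 0, 0]
    - [0, 0, 0]
    - [0, 0, 0]
    - [0, 0, 0]
    - [0, 0, 0]
    - [0, 0, 0]
    - [0, 0, 0]
    - [0, 0, 0]
  dp:
    - [0, 0, 0.004]
    - [0, 0, 0.008]
    - [0, 0, 0.012]
    - [0, 0, 0.012]
    - [0, 0, 0.008]
    - [0, 0, 0.004]
    - [0, 0.002, 0]
    - [0, 0.005, 0]
  claw: [1, 1, 1, 1, 1, 1, 1, 1]

```text
t: 15.55
ee_pos: [0.559, -0.2111, 0.1889]
tool_rot: [3.141, -0.001, -0.162]
contact_force: [-0.7, -0.1, -2.1]
grip_width: 0.0141
```

Call:
arm_command:
  dr:
    - [0, 0, 0]
    - [0, 0, 0]
    - [0, 0, 0]
    - [0, 0, 0]
    - [0, 0, 0]
    - [0, 0, 0]
    - [0, 0, 0]
    - [0, 0, 0]
  dp:
    - [0.0014, 0.008, 0]
    - [0.0014, 0.011, 0]
    - [0.0014, 0.014, 0]
    - [0.0014, 0.014, 0]
    - [0.0014, 0.014, 0]
    - [0.0014, 0.014, 0]
    - [0.0014, 0.014, 0]
    - [0.0014, 0.014, 0]
  claw: [1, 1, 1, 1, 1, 1, 1, 1]

```text
t: 16.22
ee_pos: [0.5702, -0.1061, 0.1886]
tool_rot: [-3.142, -0.0, -0.161]
contact_force: [-0.3, 0.4, -2.3]
grip_width: 0.0144
```

Call:
arm_command:
  dr:
    - [0, 0, 0]
    - [0, 0, 0]
    - [0, 0, 0]
    - [0, 0, 0]
    - [0, 0, 0]
    - [0, 0, 0]
    - [0, 0, 0]
    - [0, 0, 0]
  dp:
    - [0.0014, 0.014, 0]
    - [0.0014, 0.014, 0]
    - [0.0014, 0.014, 0]
    - [0.0014, 0.014, 0]
    - [0.0014, 0.014, 0]
    - [0.0014, 0.014, 0]
    - [0.0014, 0.014, 0]
    - [0.0014, 0.014, 0]
  claw: [1, 1, 1, 1, 1, 1, 1, 1]

```text
t: 16.88
ee_pos: [0.5814, 0.0055, 0.1886]
tool_rot: [-3.142, 0.0, -0.162]
contact_force: [-0.1, 0.2, -2.5]
grip_width: 0.0144
```

Call:
arm_command:
  dr:
    - [0, 0, 0]
    - [0, 0, 0]
    - [0, 0, 0]
    - [0, 0, 0]
    - [0, 0, 0]
    - [0, 0, 0]
    - [0, 0, 0]
    - [0, 0, 0]
  dp:
    - [0.0014, 0.014, 0]
    - [0.0014, 0.014, 0]
    - [0.0014, 0.014, 0]
    - [0.0014, 0.014, 0]
    - [0.0014, 0.014, 0]
    - [0.0014, 0.014, 0]
    - [0.0014, 0.014, 0]
    - [0.0014, 0.014, 0]
  claw: [1, 1, 1, 1, 1, 1, 1, 1]

```text
t: 17.55
ee_pos: [0.5926, 0.1175, 0.1886]
tool_rot: [-3.142, -0.0, -0.162]
contact_force: [0.8, -0.5, -1.9]
grip_width: 0.0144
```

Call:
arm_command:
  dr:
    - [0, 0, 0]
    - [0, 0, 0]
    - [0, 0, 0]
    - [0, 0, 0]
    - [0, 0, 0]
    - [0, 0, 0]
    - [0, 0, 0]
    - [0, 0, 0]
  dp:
    - [0, 0.014, 0]
    - [0, 0.014, 0]
    - [0, 0.014, 0]
    - [0, 0.014, 0]
    - [0, 0.012, 0]
    - [0, 0.01, 0]
    - [0, 0.008, 0]
    - [0, 0.004, 0]
  claw: [1, 1, 1, 1, 1, 1, 1, 1]

```text
t: 18.22
ee_pos: [0.5925, 0.2073, 0.1885]
tool_rot: [-3.141, -0.0, -0.161]
contact_force: [0.1, 0.7, -2.1]
grip_width: 0.0145
```

Call:
arm_command:
  dr:
    - [0, 0, 0]
    - [0, 0, 0]
    - [0, 0, 0]
    - [0, 0, 0]
  dp:
    - [0, 0.002, 0]
    - [0, 0, 0]
    - [0, 0, 0]
    - [0, 0, 0]
  claw: [1, 1, 1, 1]

```text
t: 18.55
ee_pos: [0.5925, 0.2076, 0.1886]
tool_rot: [3.141, 0.0, -0.162]
contact_force: [-0.9, 0.4, -2.2]
grip_width: 0.0148
```

Run:
```python
from h import *
c=camera("wrist");s=telemetry.read_state();print(s["t"],s["ee_pos"],s["tool_rot"],s["contact_force"])
im=c["image"][:,:,::-1];cv2.imwrite("pics/c9.png",im)
```

```text
18.6 [0.59257504 0.2075927  0.18859905] [ 3.14143991e+00 -1.01172567e-05 -1.62117499e-01] [-0.0218818  -0.27320683 -2.29222926]
```

View pics/c9.png

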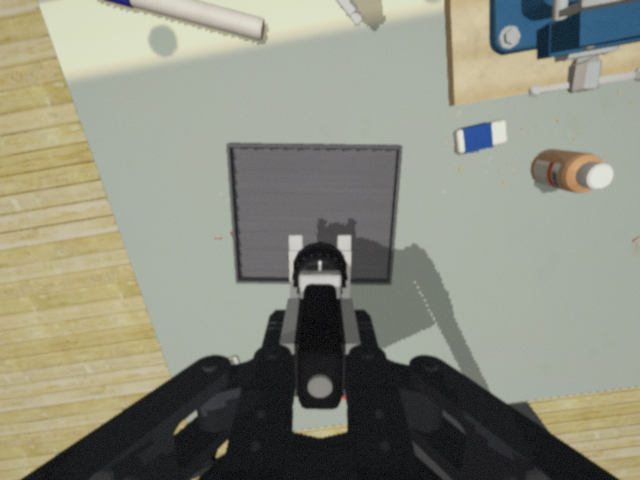

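Call:
arm_command:
  dr:
    - [0, 0, 0]
    - [0, 0, 0]
    - [0, 0, 0]
    - [0, 0, 0]
    - [0, 0, 0]
    - [0, 0, 0]
    - [0, 0, 0]
    - [0, 0, 0]
  dp:
    - [0, 0, -0.003]
    - [0, 0, -0.006]
    - [0, 0, -0.009]
    - [0, 0, -0.011]
    - [0, 0, -0.011]
    - [0, 0, -0.011]
    - [0, 0, -0.011]
    - [0, 0, -0.011]
  claw: [1, 1, 1, 1, 1, 1, 1, 1]

```text
t: 19.27
ee_pos: [0.5922, 0.208, 0.114]
tool_rot: [3.141, 0.001, -0.162]
contact_force: [-0.8, 0.9, -1.9]
grip_width: 0.0142
```

Call:
arm_command:
  dr:
    - [0, 0, 0]
    - [0, 0, 0]
    - [0, 0, 0]
    - [0, 0, 0]
    - [0, 0, 0]
    - [0, 0, 0]
    - [0, 0, 0]
    - [0, 0, 0]
  dp:
    - [0, 0, -0.011]
    - [0, 0, -0.011]
    - [0, 0, -0.01]
    - [0, 0, -0.008]
    - [0, 0, -0.006]
    - [0, 0, -0.004]
    - [0, 0, 0]
    - [0, 0, 0]
  claw: [1, 1, 1, 1, 1, 1, 1, 1]

```text
t: 19.93
ee_pos: [0.5926, 0.2081, 0.0656]
tool_rot: [-3.142, -0.0, -0.162]
contact_force: [-0.5, 0.8, -2.2]
grip_width: 0.0146
```

Call:
arm_command:
  dr:
    - [0, 0, 0]
    - [0, 0, 0]
    - [0, 0, 0]
    - [0, 0, 0]
    - [0, 0, 0]
    - [0, 0, 0]
  dp:
    - [0, 0, -0.001]
    - [0, 0, -0.001]
    - [0, 0, -0.001]
    - [0, 0, -0.001]
    - [0, 0, 0]
    - [0, 0, 0]
  claw: [1, 1, 1, 1, 1, 1]

```text
t: 20.43
ee_pos: [0.5925, 0.2081, 0.0616]
tool_rot: [3.142, 0.0, -0.162]
contact_force: [-0.4, 0.0, -2.2]
grip_width: 0.0141
```

Call:
arm_command:
  dr:
    - [0, 0, 0]
    - [0, 0, 0]
    - [0, 0, 0]
    - [0, 0, 0]
  dp:
    - [0, 0, -0.0005]
    - [0, 0, -0.0005]
    - [0, 0, 0]
    - [0, 0, 0]
  claw: [1, 1, 1, 1]

```text
t: 20.77
ee_pos: [0.5925, 0.2081, 0.0605]
tool_rot: [3.142, 0.0, -0.162]
contact_force: [0.1, 0.3, -1.9]
grip_width: 0.0142
```

Call:
arm_command:
  dr:
    - [0, 0, 0]
    - [0, 0, 0]
    - [0, 0, 0]
    - [0, 0, 0]
  dp:
    - [0, 0, -0.0003]
    - [0, 0, -0.0003]
    - [0, 0, 0]
    - [0, 0, 0]
  claw: [1, 1, 1, 1]

```text
t: 21.1
ee_pos: [0.5926, 0.2081, 0.06]
tool_rot: [-3.142, -0.0, -0.162]
contact_force: [0.4, -1.2, -2.0]
grip_width: 0.0142
```

Call:
arm_command:
  dr:
    - [0, 0, 0]
    - [0, 0, 0]
    - [0, 0, 0]
  dp:
    - [0, 0, -0.0003]
    - [0, 0, 0]
    - [0, 0, 0]
  claw: [1, 1, 1]

```text
t: 21.35
ee_pos: [0.5926, 0.2081, 0.0599]
tool_rot: [-3.142, -0.0, -0.162]
contact_force: [-1.0, -0.3, 2.0]
grip_width: 0.0144
```

Call:
arm_command:
  dr:
    - [0, 0, 0]
    - [0, 0, 0]
    - [0, 0, 0]
  dp:
    - [0, 0, -0.0002]
    - [0, 0, 0]
    - [0, 0, 0]
  claw: [1, 1, 1]

```text
t: 21.6
ee_pos: [0.5926, 0.2082, 0.06]
tool_rot: [-3.141, -0.0, -0.162]
contact_force: [-2.0, -0.7, 6.0]
grip_width: 0.0144
```

Call:
arm_command:
  dr:
    - [0, 0, 0]
    - [0, 0, 0]
    - [0, 0, 0]
    - [0, 0, 0]
    - [0, 0, 0]
    - [0, 0, 0]
    - [0, 0, 0]
    - [0, 0, 0]
  dp:
    - [0, 0, 0]
    - [0, 0, 0]
    - [0, 0, 0]
    - [0, 0, 0]
    - [0, 0, 0]
    - [0, 0, 0]
    - [0, 0, 0]
    - [0, 0, 0]
  claw: [0.7, 0.5, 0.3, 0, -0.4, -0.8, -1, -1]

```text
t: 22.27
ee_pos: [0.5925, 0.2081, 0.0594]
tool_rot: [3.142, 0.0, -0.162]
contact_force: [-0.6, -0.5, 0.2]
grip_width: 0.0852
```

Call:
arm_command:
  dr:
    - [0, 0, 0]
    - [0, 0, 0]
    - [0, 0, 0]
    - [0, 0, 0]
    - [0, 0, 0]
    - [0, 0, 0]
    - [0, 0, 0]
    - [0, 0, 0]
  dp:
    - [0, 0, 0.01]
    - [0, 0, 0.02]
    - [0, 0, 0.025]
    - [0, 0, 0.025]
    - [0, 0, 0.025]
    - [0, 0, 0.015]
    - [0, 0, 0]
    - [0, 0, 0]
  claw: [-1, -1, -1, -1, -1, -1, -1, -1]

```text
t: 22.93
ee_pos: [0.593, 0.2083, 0.1809]
tool_rot: [-3.14, -0.002, -0.162]
contact_force: [0.0, 0.2, -0.8]
grip_width: 0.0853
```

Run:
```python
from h import *
c=camera("wrist");s=telemetry.read_state();print(s["t"],s["ee_pos"],s["grip_width"],s["contact_force"])
print(pr(c,[.593,.208,.0]))
b=camera("scene")["image"][:,:,::-1]
cv2.imwrite("pics/c10.png",np.hstack([c["image"][120:420,120:520,::-1],cv2.resize(b[230:350,180:300],None,fx=2.5,fy=2.5)]))
```

```text
22.9833 [0.59229438 0.20801815 0.17952188] 0.08536515378164136 [-0.2150825   0.02420131 -0.68051973]
[320.0808871  217.97340555]
```

View pics/c10.png

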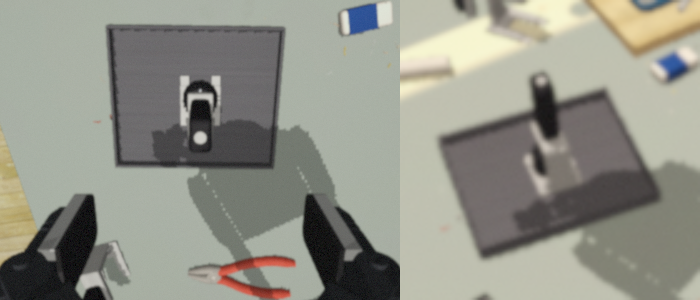

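```bash
python3 -c "
from plant import bot
print(bot.hand_in())"
```

```text
the job is handed in; nothing more can be done
None
```

I pulled the knob with the right-hand puller, stood the puller in the parts tray with the knob still on its fork, and handed the job in at about 23 s. No verdict is reported, so whether it passed is not confirmed.

- **Slide:** the fork touched the panel about 45 mm short of the stub. It slid home with roughly 3–7 N on the panel, going by the wrist force. The last look put the stub within 0.1 mm across the fork and 1.6 mm along it. I then advanced about 2 mm more and felt no clear stop against the bush, so "home" rests on that measurement.
- **Pull:** I raised the puller at about 2.4 mm/s. The last reading before the knob popped was about 13 N after taking off the puller's weight. A picture after the lift showed the knob centred on the fork, well above the stub.
- **Placing:** the wrist force at set-down was about 6–8 N. The last wrist and scene pictures show the puller upright and released near the middle of the tray, with the knob on its fork and the gripper clear above.
- **Disagreement:** one early wrist picture, taken while the arm was still settling, put the puller about 4 mm off in y. I measured again once it had settled and used that.
- **Not measured:** I kept the arm away from the bottle, cutters and screwdriver but did not measure them at the end.

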